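# Load the saddle-bracket jig and close its hold-down

## Robot

A 6-joint arm with a two-finger parallel gripper is mounted at the origin on the work surface. World frame = base frame: x ahead of the robot, y to its left, z up, the work surface at z = 0. Lengths are in m, angles in rad, forces in N, time in s.
With the tool pointing down it reaches from about 0.275 to 0.875 m from the base axis. Payload 12.5 kg.
Tool frame: the origin (TCP) lies at the very end of the fingers, on their centre line; the grasp point (between the pads) lies 19 mm behind it; z points along the fingers, y is the direction in which the jaws open and shut (so a half turn about z gives the same grasp; the last joint's range is limited). The gripper opens to 85 mm and grips with 20 to 120 N. Pads are 22 mm wide; open, the fingers measure 114 mm over their backs; the gripper's body (76 mm by 85 mm) begins 54 mm behind the grasp point. The pads swing forward as they close: fully open they stand 13 mm farther back than shut.
Start: joints at [-1.373, 0.351, 1.652, -0, 1.139, -0.085], TCP at [0.153, -0.528, 0.231] pointing down, gripper open.
Joint ranges: [-2.75, 2.75], [-0.79, 2.1], [0.01, 2.65], [-1.57, 4.71], [0.07, 3.14], [-2.87, 2.87]. Speed limits (rad/s): [2.22, 2.22, 2.79, 3.14, 3.14, 3.14].

## Interface

Orientations are given as a unit quaternion [w, x, y, z].
In Python, from bench import * gives the robot as it stands.
- The arm moves only by the shell command python3 -m crank 'ROWS'. ROWS is JSON, one flat list of numbers, 7 for each row, row after row: the finger opening in cm, from 0 to 8.54, then the shift along the tool's x, y, z in cm, then the turn, a rotation vector about the tool's x, y, z in rad. A call has 1 to 20 rows; each row shifts and turns the commanded pose from where the row before left it, along the tool's axes as they then stand; what a row does not reach is not made up. A row lasts 1/10 s, in which the tool goes at most 50 mm and 8.59 degrees, less where a joint would pass 70% of its speed; a pose out of reach is approached as far as the arm can. A call with a gripper value outside its range is refused whole. The fingers move at their own pace and stop on an object; the grip force is fixed at half the most. Time passes only in rows, so rows that do not move let the fingers close. It gives the time, the measured TCP pose, the force and the opening at its end, in the units of the state.
- get_obs(): the state, without advancing time (a new reading comes with each control period).
- read_camera(name): name is "scene" or "side" or "wrist"; returns the picture (480x640x3 uint8, red, green, blue); there is no depth.
- camera_info(name): a dict with "camera_matrix" (3x3 intrinsics, pixels), "D" ([k1, k2, p1, p2, k3] as OpenCV has them; the pictures are not rectified), "xyz" and "rotation" of the camera in the world; the wrist camera has in their place "tool_from_camera" (4x4, takes a point from camera to tool coordinates, whose origin is the TCP and whose axes are the flange's). Camera axes: x right, y up, looking along -z (the intrinsics and any distortion apply to the point x, -y, -z); pixel columns grow to the right and rows downward; lengths in m; the calibration is good to about 2 mm. A picture is of the moment at which its call begins: read the wrist's pose just before it. camera_info takes no time and is no camera call.
- close_job(): hands the job in, once; it reports no verdict.
The state is a dict: "time_s": time; "joint_pos": joint angles; "joint_vel": joint speeds; "tau": joint torques, N m; "ee_pos": TCP position; "ee_rot": TCP orientation; "contact_force": force on the tool from outside, world axes, zero at the start; "ft_torque": the same for the moment, N m; "opening": finger opening in m.
Only numpy, scipy, OpenCV 4.12 (cv2) and the standard library are available. Lean on these libraries where they do the work, as an engineer would, in place of code of your own. Each camera call takes 0.05 s, during which the arm holds its last target. There are 200 camera calls.

## Task

Load the assembly jig on the bench: first lay the aluminium tube flat down in the jig, between its locators and end stops; only then set the white saddle bracket upright astride the middle of the tube, its roof lying flat on the tube. Finally swing the hold-down arm by its handle right back against its stop, so that its pad stands over the saddle, and let go. Leave the cup, the screwdriver and the grey bin where they are.

Things in the scene. Friction and masses are not known exactly. Their poses are not given: they have to be found in the camera images.
- jig_seat (a point): Centre of the bed of the jig, on top of its dark steel base plate, 12 mm above the bench (jig fixed). Jig axes: z up, y along the tube's bed, +x towards the hold-down's pivot post. Plate: x -65 to +135, y -102 to +102 mm. Side locators: 4 steel blocks, inner faces at x = +-18.5 mm, |y| 42 to 64 mm, 22 mm high, tops sloped as lead-in. For |y| under 42 mm the plate is bare.
- jig_stop (a point): Foot of the inner face of the end stop at the +y end of the bed, on the plate, 83.5 mm from jig_seat along the jig's y. A like stop stands at -y. Stops are 29 mm high, 30 mm wide, tops sloped outward as lead-in. The laid tube has 3.5 mm play on every side.
- tube_center (a point): Centre of the loose plain aluminium tube, a closed rectangular profile with dark ends, 160 mm long (its y), 30 mm wide (its x), 40 mm high (its z, up), 0.18 to 0.35 kg. It lies on a 30 mm face and goes into the jig the same way up, along the jig's y, either end first; its centre is then 20 mm above jig_seat.
- saddle_center (a point): Centre, half-way up, of the loose white saddle bracket, an upside-down U of about 0.12 kg: 60 mm long (its y), 50 wide over the legs (its x), 42 high (its z, up); roof 8 thick, legs 6 thick and 34 deep, gap 38 mm. It stands on its legs. Astride the tube, legs between the locators (12 mm spare each way), its roof lies on the tube, legs clear of the plate, centre 27 mm above jig_seat.
- clamp_pivot (a point): Upright axis of the hold-down arm, at the arm's mid-height, 110 mm from jig_seat along the jig's +x and 63 mm above it. The steel arm swings level: 24 mm wide, 12 mm thick, reaching 135 mm from the axis, underside 57 mm above jig_seat. Under it, 110 mm out, a 30 mm wide pad passes 3 mm over the roof of the seated saddle.
- clamp_grip (a point): Middle of the arm's upright round handle (red grip, 22 mm in diameter, 55 mm tall, standing on the arm 110 mm from the pivot axis); this point is 28 mm above the arm's upper face and 97 mm above jig_seat. The handle is fixed to the arm and turns with it.
- clamp (a joint): Angle of the hold-down arm, rad: 0 = closed against its stop, pointing along the jig's -x with the handle straight above jig_seat; grows as it opens, counter-clockwise seen from above (at 1.57 it points along the jig's -y), up to 2.4. Starts wide open (1.4 to 2.1), turns with 0.2 N m of friction and stays where it is left.
- cup: Bystander: white plastic cup, 84 mm across, 95 mm high; origin under its centre.
- driver: Bystander: screwdriver with a black handle lying on the bench beyond the work; origin on its underside.
- bin: Bystander: open grey plastic bin, 160 x 120 x 70 mm; origin under its centre.
There are look-alikes about, which are no part of the job. Leave any black or purple look-alike of the part that bears saddle_center alone.

How it is judged:
By the outcome, as a careful person would: the job done as asked, in the order asked, and still so for the second after the job is handed in, with the robot touching nothing.
It also fails if it takes over 72 s, if anything falls off the work surface, if the arm or the gripper's body presses on something with over 40 N, if the wrist force passes 120 N, or if a joint passes its speed limit or range.

## Working session

There is one attempt and no reset: what is moved stays moved. The work goes in short steps, Python scripts to look and compute and a shell command to move; the robot and the scene stay as the last step left them, time stands still between calls to the robot, and variables do not carry over. Pictures are saved under pics/ and viewed, on a budget of 10 in all, crops included, one or two more only if the job needs it, and the job is handed in when it is done.

```bash
mkdir -p pics; ls
python3 - <<'E'
from bench import *
import cv2,numpy as np
for n in("scene","side"):
    im=read_camera(n); cv2.imwrite(f"pics/{n}0.png",im[...,::-1])
    c=camera_info(n); print(n,{k:np.round(np.array(v),4).tolist() for k,v in c.items() if not isinstance(v,str)})
c=camera_info("wrist");print({k:np.round(np.array(v),4).tolist() for k,v in c.items() if not isinstance(v,str)})
o=get_obs();print(o)
E
```

```text
pics
scene {'camera_matrix': [[574.8878, 0.0, 330.6185], [0.0, 574.8878, 237.2179], [0.0, 0.0, 1.0]], 'D': [-0.1356, 0.0, 0.0, 0.0, 0.0], 'xyz': [1.2475, -0.5477, 1.5144], 'rotation': [0.8688, 0.2458, 0.1102, 0.4156]}
side {'camera_matrix': [[511.0585, 0.0, 329.7891], [0.0, 511.0585, 235.6539], [0.0, 0.0, 1.0]], 'D': [0.0384, 0.0, 0.0, 0.0, 0.0], 'xyz': [0.0984, 0.8891, 0.8106], 'rotation': [-0.213, -0.1148, 0.4446, 0.8625]}
{'camera_matrix': [[403.8431, 0.0, 320.9135], [0.0, 403.8431, 237.9319], [0.0, 0.0, 1.0]], 'D': [-0.0786, 0.0, 0.0, 0.0, 0.0], 'tool_from_camera': [[-0.0004, 0.9482, 0.3177, 0.0823], [1.0, 0.0005, -0.0003, 0.0002], [-0.0004, 0.3177, -0.9482, -0.1426], [0.0, 0.0, 0.0, 1.0]]}
{'time_s': 0.1, 'joint_pos': array([-1.37258357e+00,  3.51149622e-01,  1.65235299e+00, -1.08719807e-05,
        1.13908336e+00, -8.45915833e-02]), 'joint_vel': array([-0.00014584, -0.00219769, -0.00235755,  0.0003856 ,  0.0009262 ,
        0.00049808]), 'tau': array([ 6.40547332e-04, -5.06833756e+01, -2.91875857e+01, -1.02538186e-04,
        2.63385962e-03,  1.81752533e-07]), 'ee_pos': array([ 0.15344655, -0.52785939,  0.23083288]), 'ee_rot': array([-4.95579448e-04,  9.90018917e-01,  1.40933663e-01, -3.31285719e-05]), 'contact_force': array([-0.09948018, -0.39206971,  0.09096392]), 'ft_torque': array([ 0.03999607, -0.01165789, -0.05767657]), 'opening': 0.08585205277334149}
```

View pics/scene0.png

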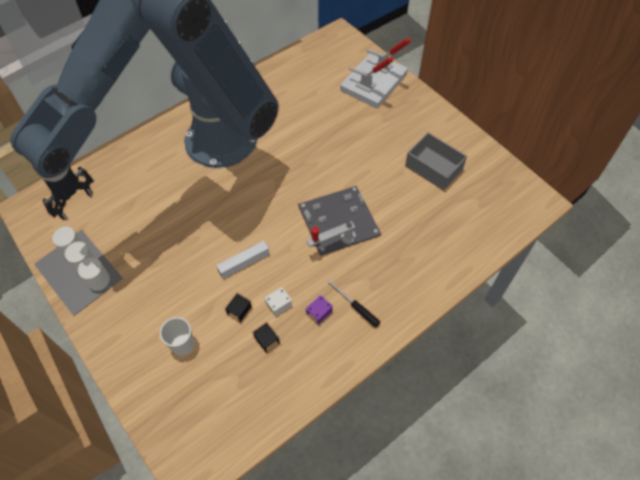

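View pics/side0.png

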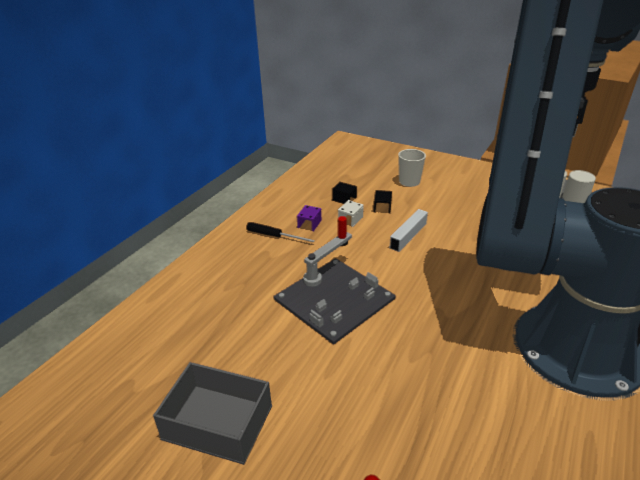

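Scene view: tube at (244,259), jig plate at (339,219) with its red handle at (315,233), purple look-alike (319,309), black look-alikes (238,307) and (266,337), cup (177,337). The white bracket at (278,300) is the only one fitting "white saddle". In the side view it is at (350,211), the tube at (409,230), and the jig at (335,299).

```bash
cat > h.py <<'E'
from bench import *
import cv2,numpy as np
from scipy.spatial.transform import Rotation as R
def rot(q): return R.from_quat([q[1],q[2],q[3],q[0]]).as_matrix()
def cam(n,o=None):
    c=camera_info(n)
    if n=="wrist":
        o=o or get_obs(); A=rot(o["ee_rot"]); T=np.array(c["tool_from_camera"])
        return c,A@T[:3,:3],A@T[:3,3]+o["ee_pos"]
    r=np.array(c["rotation"]); return c,(rot(r) if r.size==4 else r),np.array(c["xyz"])
def ray(n,px,o=None):
    c,A,p=cam(n,o)
    u=cv2.undistortPoints(np.array(px,float).reshape(-1,1,2),np.array(c["camera_matrix"]),np.array(c["D"]))[:,0]
    return p,np.c_[u[:,0],-u[:,1],-np.ones(len(u))]@A.T
def plane(n,px,z,o=None):
    p,d=ray(n,px,o); return p+d*((z-p[2])/d[:,2])[:,None]
def snap(name,cam="wrist"):
    o=get_obs(); im=read_camera(cam)[...,::-1].copy(); cv2.imwrite(f"pics/{name}.png",im); np.save(f"pics/{name}.npy",np.r_[o["ee_pos"],o["ee_rot"]]); return im,o
def load(name):
    v=np.load(f"pics/{name}.npy"); return cv2.imread(f"pics/{name}.png"),dict(ee_pos=v[:3],ee_rot=v[3:])
def proj(n,P,o=None):
    c,A,p=cam(n,o); q=(np.atleast_2d(P)-p)@A; q=q*[1,-1,-1]
    return cv2.projectPoints(q,np.zeros(3),np.zeros(3),np.array(c["camera_matrix"]),np.array(c["D"]))[0][:,0]
def move(target,yaw,o=None):
    "shift in cm in the present tool axes to target TCP with tool down and tool y-axis at yaw (mod pi); rotvec"
    o=o or get_obs(); A=rot(o["ee_rot"])
    best=None
    for k in(0,np.pi):
        y=np.array([np.cos(yaw+k),np.sin(yaw+k),0]); z=np.array([0,0,-1.]); B=np.c_[np.cross(y,z),y,z]
        rv=R.from_matrix(A.T@B).as_rotvec()
        if best is None or np.linalg.norm(rv)<np.linalg.norm(best): best=rv
    print("shift cm",np.round(A.T@(np.array(target)-o["ee_pos"])*100,2),"turn",np.round(best,3),"j6",round(o["joint_pos"][5],2) if "joint_pos" in o else "")
E
python3 - <<'E'
from h import *
for n,px,z in[("tube",(244,259),.02),("saddle",(278,298),.03),("jig",(339,219),.012),("handle",(315,233),.11),("cup",(177,335),.05),("purple",(319,307),.03)]:
    print(n,plane("scene",[px],z)[0].round(3))
for n,px,z in[("tube",(409,230),.02),("saddle",(350,211),.03),("jig",(335,299),.012),("handle",(342,228),.11)]:
    print(n,plane("side",[px],z)[0].round(3))
# tube direction, jig corners
print(plane("scene",[(220,270),(267,249),(301,206),(356,188),(379,234),(330,252)],.012).round(3))
im=cv2.imread("pics/scene0.png")[190:350,210:390]
cv2.imwrite("pics/crop0.png",cv2.resize(im,None,fx=4,fy=3.7,interpolation=cv2.INTER_CUBIC))
E
```

```text
tube [ 0.454 -0.21   0.02 ]
saddle [ 0.624 -0.209  0.03 ]
jig [0.517 0.104 0.012]
handle [ 0.558 -0.023  0.11 ]
cup [ 0.55  -0.497  0.05 ]
purple [ 0.718 -0.136  0.03 ]
tube [ 0.45  -0.214  0.02 ]
saddle [ 0.627 -0.213  0.03 ]
jig [0.504 0.115 0.012]
handle [ 0.556 -0.022  0.11 ]
[[ 0.436 -0.286  0.012]
 [ 0.464 -0.134  0.012]
 [ 0.404  0.042  0.012]
 [ 0.459  0.223  0.012]
 [ 0.636  0.165  0.012]
 [ 0.591  0.008  0.012]]
```

View pics/crop0.png

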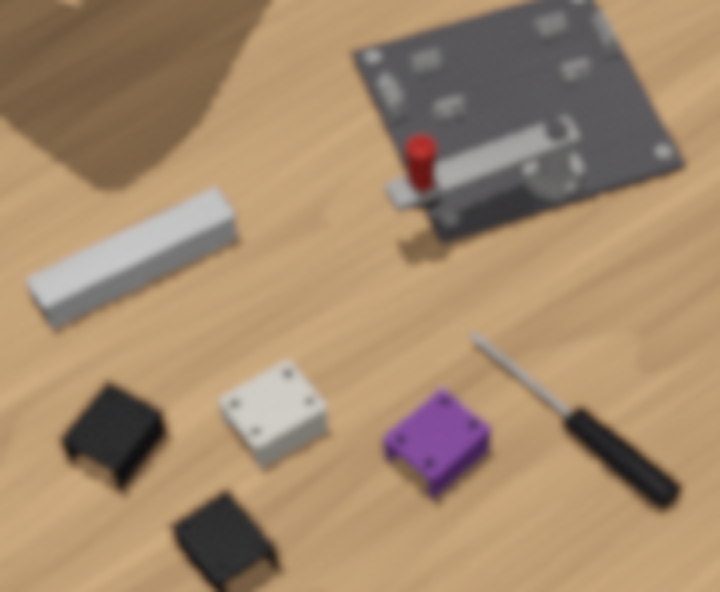

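The crop confirms it: the white bracket stands roof up, with four dark holes, and the others are black or purple. Next I move above the work for a wrist view.

Run:
```python
from h import *
move([.54,-.10,.27],-np.radians(13))
```

```text
shift cm [ 49.06 -30.3   -3.88] turn [-1.000e-03 -1.000e-03 -1.061e+00] j6 -0.08
```

```bash
python3 -m crank '[8.5,3.5,-2.16,-0.28,0,0,0, 8.5,3.5,-2.16,-0.28,0,0,0, 8.5,3.5,-2.16,-0.28,0,0,0, 8.5,3.5,-2.16,-0.28,0,0,0, 8.5,3.5,-2.16,-0.28,0,0,0, 8.5,3.5,-2.16,-0.28,0,0,0, 8.5,3.5,-2.16,-0.28,0,0,0, 8.5,3.5,-2.16,-0.28,0,0,0, 8.5,3.5,-2.16,-0.28,0,0,0, 8.5,3.5,-2.16,-0.28,0,0,0, 8.5,3.5,-2.16,-0.28,0,0,0, 8.5,3.5,-2.16,-0.28,0,0,0, 8.5,3.5,-2.16,-0.28,0,0,0, 8.5,3.5,-2.16,-0.28,0,0,0]' && python3 -m crank '[8.5,0,0,0,0,0,-0.133, 8.5,0,0,0,0,0,-0.133, 8.5,0,0,0,0,0,-0.133, 8.5,0,0,0,0,0,-0.133, 8.5,0,0,0,0,0,-0.133, 8.5,0,0,0,0,0,-0.133, 8.5,0,0,0,0,0,-0.133, 8.5,0,0,0,0,0,-0.133, 8.5,0,0,0,0,0,0, 8.5,0,0,0,0,0,0]'
python3 - <<'E'
from h import *
im,o=snap("w1")
print(o["joint_pos"])
E
```

```text
time_s: 1.5
ee_pos: [0.5405, -0.0995, 0.2704]
ee_rot: [-0.0, 0.99, 0.141, -0.0]
contact_force: [-0.5, -0.3, -0.1]
opening: 0.0851
time_s: 2.5
ee_pos: [0.5395, -0.101, 0.2703]
ee_rot: [-0.0, 0.783, 0.622, -0.0]
contact_force: [-0.4, -1.1, 0.7]
opening: 0.085
[-2.69826973e-01  3.11379281e-01  1.60695291e+00 -2.45614280e-05
  1.22369825e+00 -4.19675561e-02]
```

View pics/w1.png

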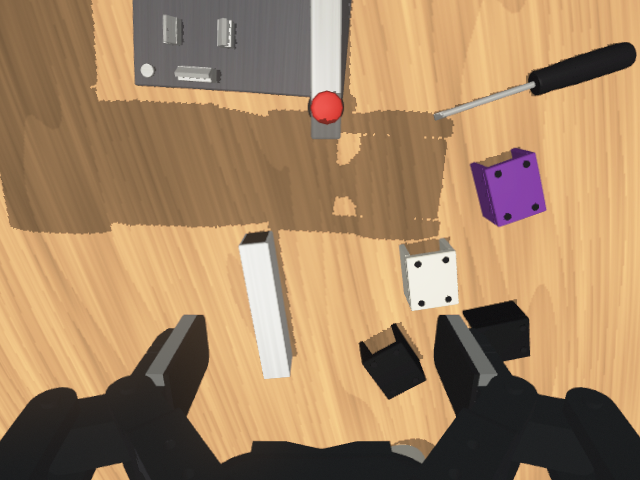

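The wrist view shows the tube's top face from (255,242) down to (277,377), and the white saddle roof at about (432,280) with its open end facing up in the image. The purple look-alike is at (509,187). Now I'll measure the tube and saddle tops.

Run:
```python
from h import *
im,o=load("w1")
hsv=cv2.cvtColor(im,cv2.COLOR_BGR2HSV)
m=((hsv[...,1]<40)&(hsv[...,2]>195)).astype(np.uint8)
m=cv2.morphologyEx(m,cv2.MORPH_CLOSE,np.ones((9,9)))
m=cv2.morphologyEx(m,cv2.MORPH_OPEN,np.ones((5,5)))
for c in cv2.findContours(m,cv2.RETR_EXTERNAL,cv2.CHAIN_APPROX_NONE)[0]:
    if cv2.contourArea(c)<800: continue
    print("bbox",cv2.boundingRect(c))
    for z in(.04,.042):
        P=plane("wrist",c.reshape(-1,2),z,o)[:,:2]
        r=cv2.minAreaRect((P*1000).astype(np.float32)); b=cv2.boxPoints(r)
        e=[b[1]-b[0],b[2]-b[1]]; e.sort(key=lambda v:-np.linalg.norm(v)); print(z,np.round(r[0],1),np.round(r[1],1),"long yaw",round(np.degrees(np.arctan2(e[0][1],e[0][0]))%180,1))
```

```text
bbox (407, 252, 51, 58)
0.04 [ 630.6 -213.8] [60.3 49.6] long yaw 86.0
0.042 [ 630.2 -212.8] [60.  49.3] long yaw 86.0
bbox (239, 243, 50, 136)
0.04 [ 454.2 -212.9] [158.8  28.9] long yaw 83.2
0.042 [ 454.8 -211.8] [157.9  28.8] long yaw 83.2
bbox (312, 0, 28, 95)
0.04 [572.9  22.6] [75.9 23.7] long yaw 77.0
0.042 [572.8  22.4] [75.5 23.6] long yaw 77.0
```

```bash
python3 -m crank '[8.5,4,-1.4,0,0,0,0, 8.5,4,-1.4,0,0,0,0, 8.5,4,-1.4,0,0,0,0, 8.5,4,-1.4,0,0,0,0, 8.5,4,-1.4,0,0,0,0, 8.5,3,-1.4,0,0,0,0, 8.5,0,0,0,0,0,0, 8.5,0,0,0,0,0,0]'
python3 - <<'E'
from h import *
im,o=snap("w2")
E
```

```text
time_s: 3.35
ee_pos: [0.5087, 0.1423, 0.2705]
ee_rot: [0.0, 0.782, 0.623, -0.0]
contact_force: [1.3, -0.5, 0.1]
opening: 0.0851
```

View pics/w2.png

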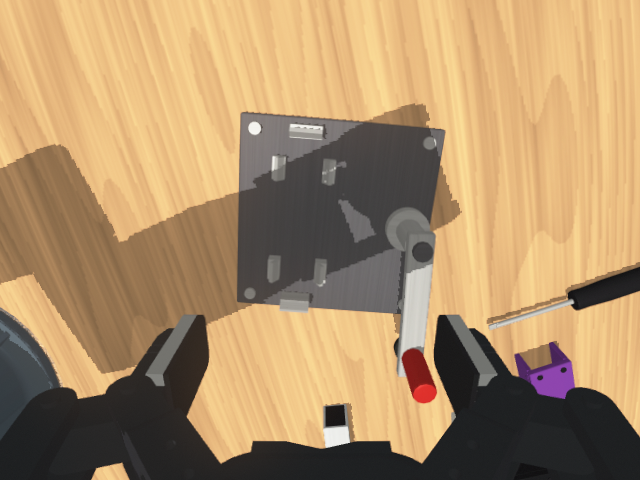

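The jig plate corners are at about (241,112), (444,130) and (237,301); the pivot is at (423,250) and the handle top at (425,393). I'll fit the plate edges.

Run:
```python
from h import *
im,o=load("w2")
hsv=cv2.cvtColor(im,cv2.COLOR_BGR2HSV)
m=(hsv[...,1]<60)
def edge(a,b,n):  # scan from outside inwards along normal n
    pts=[]
    for t in np.linspace(.04,.96,60):
        c=np.array(a)*(1-t)+np.array(b)*t
        s=np.arange(-8,9,.5); q=np.round(c+np.outer(s,n)).astype(int)
        v=m[q[:,1],q[:,0]]
        i=np.argmax(v)
        if v.any() and i>0: pts.append(c+s[i]*np.array(n))
    P=plane("wrist",pts,.012,o)[:,:2]
    for _ in range(3):
        c=P.mean(0); d=np.linalg.svd(P-c)[2][0]; e=np.abs((P-c)@[-d[1],d[0]]); P=P[e<=max(2*np.median(e),.0008)]
    return c,d*np.sign(d.sum()),len(P)
E={"top":edge((241,112),(444,130),(0,1)),"left":edge((241,112),(237,301),(1,0)),"bot":edge((237,301),(395,313),(0,-1)),"right":edge((444,130),(436,190),(-1,0))}
for k,(c,d,n) in E.items(): print(k,c.round(4),"yaw",np.degrees(np.arctan2(d[1],d[0])).round(2),n)
X=lambda a,b: a[0]+a[1]*np.linalg.solve(np.c_[a[1],-b[1]],b[0]-a[0])[0]
tl,tr,bl=X(E["top"],E["left"]),X(E["top"],E["right"]),X(E["bot"],E["left"])
print("corners tl tr bl",tl.round(4),tr.round(4),bl.round(4),"lens",np.linalg.norm(tr-tl),np.linalg.norm(tl-bl))
# 4 corner pixel
y=(tl-bl)/np.linalg.norm(tl-bl); x=np.array([y[1],-y[0]])
print("yaw y",np.degrees(np.arctan2(y[1],y[0])), "seat",((tl+bl)/2+.065*x).round(4), "from r",((tr+ (tr-y*.204))/2-.135*x).round(4))
s=(tl+bl)/2+.065*x
# check: locator tops
print(proj("wrist",[[*(s+sx*.0185*x+sy*.042*y),.012] for sx in(-1,1) for sy in(-1,1)],o).round(0).tolist(), "pivot px",proj("wrist",[*(s+.11*x),.081],o).round(0))
h=plane("wrist",[(425,393)],.012+.097+.0275,o)[0][:2]; print("handle top",h, "rel",(h-s-.11*x)@np.c_[x,y])
```

```text
top [0.5446 0.202 ] yaw -17.57 60
left [0.4224 0.1405] yaw 72.5 60
bot [0.4802 0.0108] yaw -17.68 48
right [0.6306 0.1438] yaw 72.31 60
corners tl tr bl [0.4511 0.2316] [0.6396 0.1719] [0.3905 0.0394] lens 0.19775963873369756 0.20152976264158742
yaw y 72.50200249239025 seat [0.4828 0.116 ] from r [0.4802 0.1152]
[[282.0, 255.0], [286.0, 176.0], [316.0, 257.0], [323.0, 179.0]] pivot px [[423. 249.]]
handle top [ 0.56186156 -0.0232033 ] rel [ 0.00725755 -0.10899092]
```

Run:
```python
from h import *
move([.454,-.213,.10],-np.radians(6.8))
```

```text
shift cm [-35.79   2.57  17.05] turn [ 0.     0.    -0.107] j6 0.41
```

```bash
python3 -m crank '[8.5,-3.58,0.257,1.7,0,0,0, 8.5,-3.58,0.257,1.7,0,0,0, 8.5,-3.58,0.257,1.7,0,0,0, 8.5,-3.58,0.257,1.7,0,0,0, 8.5,-3.58,0.257,1.7,0,0,0, 8.5,-3.58,0.257,1.7,0,0,0, 8.5,-3.58,0.257,1.7,0,0,0, 8.5,-3.58,0.257,1.7,0,0,0, 8.5,-3.58,0.257,1.7,0,0,0, 8.5,-3.58,0.257,1.7,0,0,0, 8.5,0,0,0,0,0,-0.107, 8.5,0,0,0,0,0,0, 8.5,0,0,0,0,0,0, 8.5,0,0,0,0,0,0]'
python3 - <<'E'
from h import *
move([.454,-.213,.012],-np.radians(6.8))
E
```

```text
time_s: 4.8
ee_pos: [0.4545, -0.2128, 0.1009]
ee_rot: [0.0, 0.748, 0.664, 0.0]
contact_force: [-0.4, -0.1, 0.5]
opening: 0.0847
shift cm [-0.03 -0.05  8.89] turn [ 0.001  0.    -0.   ] j6 -0.41
```

```bash
python3 -m crank '[8.5,0,0,2.5,0,0,0, 8.5,0,0,2.5,0,0,0, 8.5,0,0,2.3,0,0,0, 8.5,0,0,1.5,0,0,0, 8.5,0,0,0,0,0,0, 2.5,0,0,0,0,0,0, 2.5,0,0,0,0,0,0, 2.5,0,0,0,0,0,0, 2.5,0,0,0,0,0,0, 2.5,0,0,0,0,0,0, 2.5,0,0,0,0,0,0, 2.5,0,0,0,0,0,0]' && python3 -m crank '[2.5,0,0,-1,0,0,0, 2.5,0,0,-2,0,0,0, 2.5,0,0,-3,0,0,0, 2.5,0,0,-3,0,0,0, 2.5,0,0,-1,0,0,0, 2.5,0,0,0,0,0,0, 2.5,0,0,0,0,0,0]';python3 - <<'E'
from h import *
move([.4815,.1157,.11],-np.radians(17.55))
E
```

```text
time_s: 6.0
ee_pos: [0.4547, -0.213, 0.0133]
ee_rot: [0.001, 0.747, 0.664, 0.0]
contact_force: [-1.4, 1.3, 7.2]
opening: 0.0289
time_s: 6.7
ee_pos: [0.4538, -0.2126, 0.1115]
ee_rot: [-0.001, 0.747, 0.665, -0.0]
contact_force: [-0.4, -0.2, -3.3]
opening: 0.0291
shift cm [32.93 -1.08  0.17] turn [-0.001 -0.     0.189] j6 -0.41
```

```bash
python3 -m crank '[2.5,2,-0.1,0,0,0,0, 2.5,3.5,-0.11,0,0,0,0, 2.5,3.5,-0.11,0,0,0,0, 2.5,3.5,-0.11,0,0,0,0, 2.5,3.5,-0.11,0,0,0,0, 2.5,3.5,-0.11,0,0,0,0, 2.5,3.5,-0.11,0,0,0,0, 2.5,3.5,-0.11,0,0,0,0, 2.5,3.5,-0.11,0,0,0,0, 2.5,2.9,-0.1,0,0,0,0, 2.5,0,0,0,0,0,0.095, 2.5,0,0,0,0,0,0.095, 2.5,0,0,0,0,0,0, 2.5,0,0,0,0,0,0,2.5,0,0,0,0,0,0]';python3 - <<'E'
from h import *
move([.4815,.1157,.07],-np.radians(17.55))
im,o=snap("w3")
print(proj("wrist",[[.4815+a*.3015+b*.9535,.1157+a*.9535-b*.3015,.012] for a,b in((.0835,0),(-.0835,0),(.042,.0185),(.042,-.0185))],o))
E
```

```text
time_s: 8.2
ee_pos: [0.4818, 0.1149, 0.1119]
ee_rot: [-0.0, 0.806, 0.591, -0.0]
contact_force: [-0.0, 0.4, -3.2]
opening: 0.0289
shift cm [ 0.07 -0.05  4.19] turn [-0.001  0.     0.001] j6 0.45
[[319.19450615  99.41108368]
 [319.38692942 350.17400483]
 [349.98762531 171.45622564]
 [288.49804371 171.42373775]]
```

View pics/w3.png

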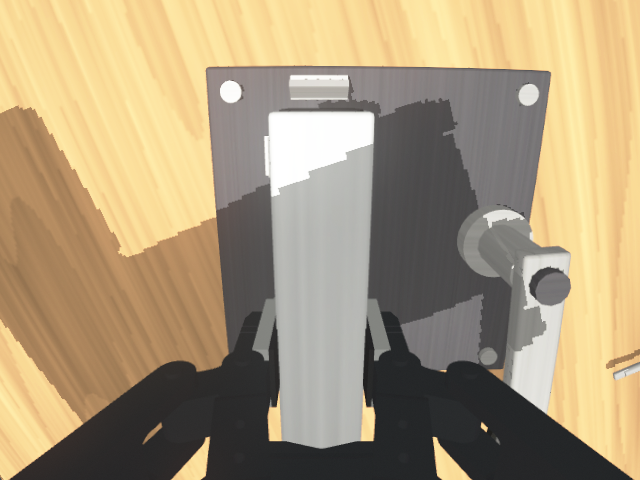

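The predicted stop foot (319,99) matches the image (320,100). The tube's far top edge is at row 112, from (270,112) to (374,112). Now I'll check the tube's offset in the grip.

Run:
```python
from h import *
im,o=load("w3")
s=np.array([.4815,.1157]); y=np.array([.3015,.9535]); x=np.array([y[1],-y[0]])
for z in(.1385,):
    P=plane("wrist",[(271,113),(373,113),(276,300),(366,300)],z,o)[:,:2]; print(((P-s)@np.c_[x,y]).round(4))
# stops/locators: feet from image
P=plane("wrist",[(290,100),(349,100)],.012,o)[:,:2]; print(((P-s)@np.c_[x,y]).round(4))
```

```text
[[-0.0127  0.0788]
 [ 0.0155  0.0788]
 [-0.0133  0.0213]
 [ 0.0155  0.0213]]
[[-0.0167  0.0832]
 [ 0.0171  0.0832]]
```

```bash
python3 -m crank '[2.5,0.1,-0.08,1,0,0,0, 2.5,0,0,2,0,0,0, 2.5,0,0,2,0,0,0, 2.5,0,0,1,0,0,0, 2.5,0,0,0.6,0,0,0, 2.5,0,0,0.5,0,0,0, 2.5,0,0,0.4,0,0,0, 2.5,0,0,0.3,0,0,0, 2.5,0,0,0,0,0,0]' && python3 -m crank '[2.5,0,0,0.2,0,0,0, 2.5,0,0,0.2,0,0,0, 2.5,0,0,0.2,0,0,0,2.5,0,0,0,0,0,0]'
```

```text
time_s: 9.15
ee_pos: [0.4816, 0.1164, 0.0345]
ee_rot: [-0.0, 0.807, 0.591, 0.0]
contact_force: [0.3, 0.3, -2.9]
opening: 0.029
time_s: 9.55
ee_pos: [0.4814, 0.1163, 0.0283]
ee_rot: [-0.0, 0.807, 0.591, -0.0]
contact_force: [-1.1, 0.5, -3.2]
opening: 0.0287
```

```bash
python3 -m crank '[2.5,0,0,0.15,0,0,0, 2.5,0,0,0.12,0,0,0, 2.5,0,0,0,0,0,0]' && python3 -m crank '[4.5,0,0,0,0,0,0, 5.5,0,0,0,0,0,0, 6,0,0,0,0,0,0, 6,0,0,0,0,0,0, 6,0,0,-2,0,0,0, 6,0,0,-3,0,0,0, 6,0,0,-4,0,0,0, 7,0,0,-4,0,0,0, 8.5,0,0,-2,0,0,0, 8.5,0,0,0,0,0,0, 8.5,0,0,0,0,0,0]'
python3 - <<'E'
from h import *
im,o=snap("w4")
move([.630,-.213,.12],-np.radians(4))
E
```

```text
time_s: 9.85
ee_pos: [0.4815, 0.1163, 0.0256]
ee_rot: [-0.0, 0.807, 0.591, -0.0]
contact_force: [0.4, -0.1, -3.9]
opening: 0.0288
time_s: 10.95
ee_pos: [0.4814, 0.1163, 0.1755]
ee_rot: [0.0, 0.807, 0.591, 0.0]
contact_force: [0.2, -0.4, -0.3]
opening: 0.0853
shift cm [-26.88  24.16   5.47] turn [-0.001  0.    -0.237] j6 0.45
```

View pics/w4.png

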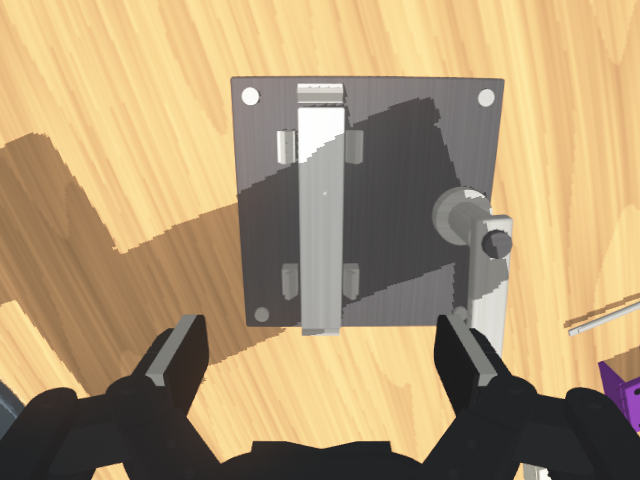

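The tube sits between the locators (287–355) and the stops (rows 95 and 330), parallel to the plate. Next I'll check it numerically, and the clearance of the look-alikes around the saddle.

Run:
```python
from h import *
im,o=load("w1")
print(plane("wrist",[(463,312),(515,300),(398,324),(472,163),(482,225),(498,226)],.042,o).round(3).tolist())
im,o=load("w4")
s=np.array([.4815,.1157]); y=np.array([.3015,.9535]); x=np.array([y[1],-y[0]])
P=plane("wrist",[(299,108),(345,108),(303,328),(340,328)],.052,o)[:,:2]; print(((P-s)@np.c_[x,y]).round(4))
```

```text
[[0.657, -0.256, 0.042], [0.712, -0.255, 0.042], [0.588, -0.254, 0.042], [0.683, -0.103, 0.042], [0.686, -0.165, 0.042], [0.701, -0.17, 0.042]]
[[-0.0134  0.0798]
 [ 0.0157  0.0798]
 [-0.0133 -0.0785]
 [ 0.0147 -0.0786]]
```

```bash
python3 -m crank '[8.5,-3.36,3.02,0,0,0,0, 8.5,-3.36,3.02,0,0,0,0, 8.5,-3.36,3.02,0,0,0,0, 8.5,-3.36,3.02,0,0,0,0, 8.5,-3.36,3.02,0,0,0,0, 8.5,-3.36,3.02,0,0,0,0, 8.5,-3.36,3.02,0,0,0,0, 8.5,-3.36,3.02,0,0,0,0, 8.5,0,0,0,0,0,-0.118, 8.5,0,0,0,0,0,-0.118, 6.6,0,0,0,0,0,0, 6.6,0,0,0,0,0,0, 6.6,0,0,0,0,0,0]'
python3 - <<'E'
from h import *
im,o=snap("w5")
move([.630,-.213,.011],-np.radians(4))
hsv=cv2.cvtColor(im,cv2.COLOR_BGR2HSV)
m=((hsv[...,1]<40)&(hsv[...,2]>195)).astype(np.uint8)
m=cv2.morphologyEx(m,cv2.MORPH_CLOSE,np.ones((13,13)))
m=cv2.morphologyEx(m,cv2.MORPH_OPEN,np.ones((5,5)))
for c in cv2.findContours(m,cv2.RETR_EXTERNAL,cv2.CHAIN_APPROX_NONE)[0]:
    if cv2.contourArea(c)<800: continue
    P=plane("wrist",c.reshape(-1,2),.042,o)[:,:2]
    r=cv2.minAreaRect((P*1000).astype(np.float32)); print(cv2.boundingRect(c),r)
E
```

```text
time_s: 12.3
ee_pos: [0.6305, -0.2126, 0.1752]
ee_rot: [-0.0, 0.733, 0.681, -0.0]
contact_force: [-0.2, 0.3, 0.8]
opening: 0.0655
shift cm [-0.05 -0.05 16.44] turn [-0.    -0.    -0.003] j6 -0.32
```

```bash
python3 -m crank '[6.6,-0.05,-0.05,3,0,0,0, 6.6,0,0,3.5,0,0,0, 6.6,0,0,3.5,0,0,0, 6.6,0,0,3,0,0,0, 6.6,0,0,2,0,0,0, 6.6,0,0,1.4,0,0,0, 6.6,0,0,0,0,0,0, 4.6,0,0,0,0,0,0, 4.6,0,0,0,0,0,0, 4.6,0,0,0,0,0,0, 4.6,0,0,0,0,0,0, 4.6,0,0,0,0,0,0]' && python3 -m crank '[4.6,0,0,-1,0,0,0, 4.6,0,0,-2,0,0,0, 4.6,0,0,-3,0,0,0, 4.6,0,0,-3,0,0,0, 4.6,0,0,-4,0,0,0, 4.6,0,0,-3,0,0,0, 4.6,0,0,-2,0,0,0, 4.6,0,0,0,0,0,0, 4.6,0,0,0,0,0,0]';python3 - <<'E'
from h import *
im,o=snap("w6")
move([.4818,.1160,.19],-np.radians(17.55))
E
```

```text
time_s: 13.55
ee_pos: [0.6308, -0.2136, 0.0131]
ee_rot: [0.001, 0.732, 0.682, 0.0]
contact_force: [-1.0, -0.0, 7.1]
opening: 0.0488
time_s: 14.45
ee_pos: [0.6298, -0.2132, 0.1913]
ee_rot: [-0.0, 0.732, 0.682, -0.0]
contact_force: [0.0, 0.2, -1.3]
opening: 0.0492
shift cm [ 31.78 -17.07   0.1 ] turn [-0.002 -0.     0.235] j6 -0.33
```

View pics/w6.png

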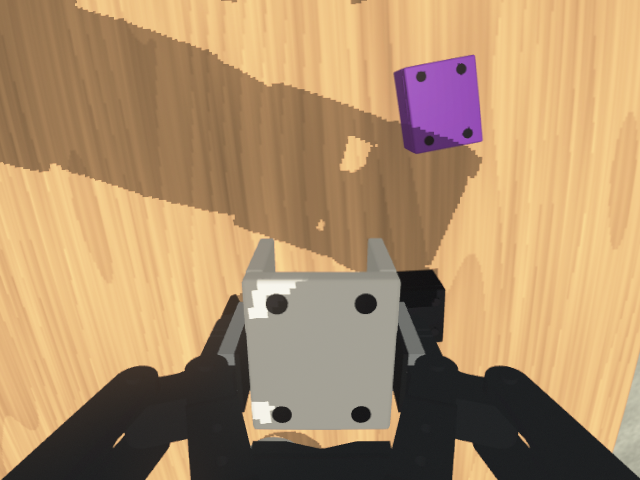

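The saddle is held squarely: its roof corners are at (243,278), (400,278), (250,428) and (390,428). I'll find its offset from the TCP.

```bash
python3 - <<'E'
from h import *
im,o=load("w6")
P=plane("wrist",[(243,278),(400,278),(390,428),(250,428)],.2202,o)
print(((P-o["ee_pos"])@rot(o["ee_rot"])).round(4), "mean",((P-o["ee_pos"])@rot(o["ee_rot"])).mean(0).round(4))
E
python3 -m crank '[4.6,2,-1,0,0,0,0, 4.6,3.5,-1.9,0,0,0,0, 4.6,3.5,-1.9,0,0,0,0, 4.6,3.5,-1.9,0,0,0,0, 4.6,3.5,-1.9,0,0,0,0, 4.6,3.5,-1.9,0,0,0,0, 4.6,3.5,-1.9,0,0,0,0, 4.6,3.5,-1.9,0,0,0,0, 4.6,3.3,-1.8,0,0,0,0, 4.6,2,-0.97,0,0,0,0, 4.6,0,0,0,0,0,0.117, 4.6,0,0,0,0,0,0.118, 4.6,0,0,0,0,0,0, 4.6,0,0,0,0,0,0]';python3 - <<'E'
from h import *
move([.4818,.1160,.07],-np.radians(17.55))
im,o=snap("w7")
E
```

```text
[[ 0.0305 -0.0234 -0.0289]
 [ 0.0305  0.025  -0.0289]
 [-0.0289  0.0255 -0.0289]
 [-0.0289 -0.0251 -0.0289]] mean [ 0.0008  0.0005 -0.0289]
time_s: 15.9
ee_pos: [0.482, 0.1158, 0.1909]
ee_rot: [-0.0, 0.806, 0.592, -0.001]
contact_force: [0.5, 0.5, -2.3]
opening: 0.0487
shift cm [ 0.02 -0.   12.09] turn [-0.002  0.001  0.004] j6 0.44
```

View pics/w7.png

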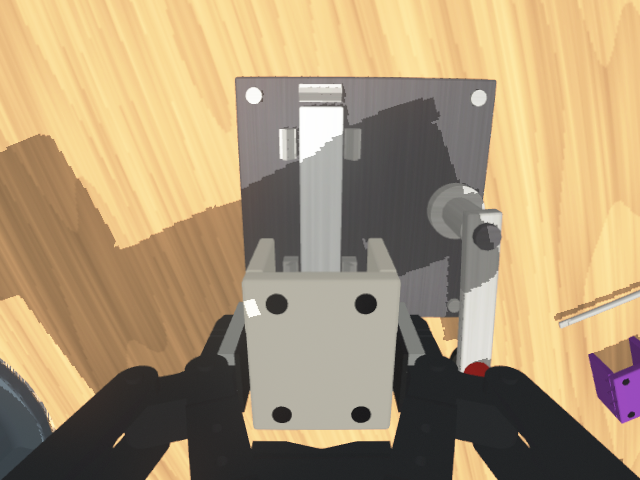

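The saddle hangs over the middle of the tube, aligned with the plate. Next is the descent.

```bash
python3 -m crank '[4.6,0,0,2,0,0,0, 4.6,0,0,3,0,0,0, 4.6,0,0,3,0,0,0, 4.6,0,0,2,0,0,0, 4.6,0,0,1.4,0,0,0, 4.6,0,0,1,0,0,0, 4.6,0,0,0.8,0,0,0, 4.6,0,0,0,0,0,0]' && python3 -m crank '[4.6,0,0,0.6,0,0,0, 4.6,0,0,0.6,0,0,0, 4.6,0,0,0.5,0,0,0, 4.6,0,0,0.4,0,0,0, 4.6,0,0,0,0,0,0]'
```

```text
time_s: 16.75
ee_pos: [0.4821, 0.1158, 0.0591]
ee_rot: [-0.0, 0.806, 0.591, -0.001]
contact_force: [0.6, -0.2, -1.6]
opening: 0.0487
time_s: 17.25
ee_pos: [0.4822, 0.1159, 0.0383]
ee_rot: [-0.0, 0.807, 0.591, -0.0]
contact_force: [0.5, 0.0, -2.0]
opening: 0.0491
```

```bash
python3 -m crank '[4.6,0,0,0.3,0,0,0, 4.6,0,0,0.2,0,0,0, 4.6,0,0,0.15,0,0,0, 4.6,0,0,0.08,0,0,0, 4.6,0,0,0,0,0,0]'
```

```text
time_s: 17.75
ee_pos: [0.4824, 0.1159, 0.0314]
ee_rot: [-0.0, 0.807, 0.591, -0.0]
contact_force: [0.7, -0.6, -1.2]
opening: 0.0489
```

Contact is light. I'll release, rise and work out the handle position.

```bash
python3 -m crank '[5.2,0,0,0,0,0,0, 6,0,0,0,0,0,0, 6.4,0,0,0,0,0,0, 6.4,0,0,0,0,0,0, 6.4,0,0,-1.5,0,0,0, 6.4,0,0,-3,0,0,0, 6.4,0,0,-4,0,0,0, 6.4,0,0,-4,0,0,0, 7,0,0,-3,0,0,0, 8.5,0,0,-1,0,0,0, 8.5,0,0,0,0,0,0, 8.5,0,0,0,0,0,0]'
python3 - <<'E'
from h import *
s=np.array([.4815,.1157]); y=np.array([.3015,.9535]); x=np.array([y[1],-y[0]]); pv=s+.11*x
print("pivot",pv)
im,o=snap("w8")
for n in("w1","w2","w8"):
    im,o=load(n); h=cv2.cvtColor(im,cv2.COLOR_BGR2HSV); m=((h[...,1]>150)&((h[...,0]<8)|(h[...,0]>172))&(h[...,2]>150)).astype(np.uint8)
    c=max(cv2.findContours(m,0,2)[0],key=cv2.contourArea,default=None)
    if c is None: continue
    u,r=cv2.minEnclosingCircle(c); P=plane("wrist",[u],.1365,o)[0][:2]; q=(P-pv)@np.c_[x,y]
    print(n,np.round(u),round(r,1),P.round(4),q.round(4),"r",np.hypot(*q),"ang",np.arctan2(-q[1],-q[0]))
im,o=load("w8")
P=plane("wrist",[(320,300)],.06,o)
h=pv+.11*(-x*np.cos(1.64)-y*np.sin(1.64)); print("handle",h)
# tool y tangential (jig x-ish at 1.64): tangential dir for closing = -x*sin(1.64)+y*cos -> yaw
t=-x*np.sin(1.64)+y*np.cos(1.64); print("yaw t",np.degrees(np.arctan2(t[1],t[0])))
move([*h,.18],np.arctan2(t[1],t[0]))
E
```

```text
time_s: 18.95
ee_pos: [0.4818, 0.1158, 0.1952]
ee_rot: [-0.0, 0.807, 0.591, -0.001]
contact_force: [-0.4, -0.7, -0.9]
opening: 0.0852
pivot [0.586385 0.082535]
w1 [326. 107.] 15.9 [ 0.5614 -0.0241] [ 0.0083 -0.1092] r 0.10948610282378869 ang 1.6470395288309274
w2 [424. 391.] 12.4 [ 0.5611 -0.021 ] [ 0.0071 -0.1063] r 0.10656653990851353 ang 1.6374261245883355
handle [ 0.56055202 -0.02439225]
yaw t 166.417943777146
shift cm [-10.99  11.75   1.48] turn [-0.002  0.001 -0.069] j6 0.45
```

View pics/w8.png

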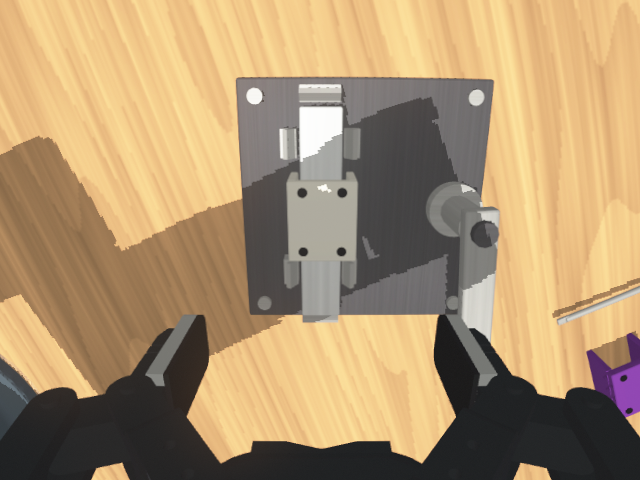

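The saddle's roof spans (288–357, 178–260): square on the tube and centred between the locator pairs. Next the handle.

```bash
python3 -m crank '[8.5,-2.2,2.35,0,0,0,0, 8.5,-2.2,2.35,0,0,0,0, 8.5,-2.2,2.35,0,0,0,0, 8.5,-2.2,2.35,0,0,0,0, 8.5,-2.2,2.35,0,0,0,0, 8.5,0,0,0,0,0,-0.07, 8.5,0,0,0,0,0,0, 8.5,0,0,3,0,0,0, 8.5,0,0,3,0,0,0, 8.5,0,0,3,0,0,0, 8.5,0,0,1.6,0,0,0, 8.5,0,0,0,0,0,0]' && python3 -m crank '[5,0,0,0,0,0,0, 3.5,0,0,0,0,0,0, 1.8,0,0,0,0,0,0, 1.8,0,0,0,0,0,0, 1.8,0,0,0,0,0,0, 1.8,0,0,0,0,0,0, 1.8,0,0,0,0,0,0, 1.8,0,0,0,0,0,0]'
python3 - <<'E'
from h import *
o=get_obs(); A=rot(o["ee_rot"]); print("tool x",A[:,0],"y",A[:,1],o["joint_pos"])
pv=np.array([.586385,.082535,o["ee_pos"][2]]); print("pivot in tool",(pv-o["ee_pos"])@A)
p=(o["ee_pos"]-pv)[:2]; x=np.array([.9535,-.3015]);y=np.array([.3015,.9535]); print("ang",np.arctan2(-p@y,-p@x))
E
```

```text
time_s: 20.2
ee_pos: [0.5593, -0.0235, 0.0876]
ee_rot: [-0.002, 0.786, 0.619, -0.002]
contact_force: [0.1, 0.1, 0.2]
opening: 0.0852
time_s: 21.0
ee_pos: [0.5616, -0.0244, 0.0912]
ee_rot: [0.0, 0.785, 0.619, 0.0]
contact_force: [-2.0, 0.3, 7.3]
opening: 0.0208
tool x [2.33881035e-01 9.72265212e-01 1.37922788e-04] y [ 9.72264800e-01 -2.33881063e-01  8.98040784e-04] [-1.26189175e-01  5.52396865e-01  1.73221398e+00  5.11259621e-05
  8.56074057e-01  1.09844922e-01]
pivot in tool [ 1.09728931e-01 -9.16690951e-04  1.43109002e-05]
ang 1.6493379002896162
```

```bash
python3 -m crank '[1.8,0.055,-1.098,0,0,0,0.1, 1.8,0.055,-1.098,0,0,0,0.1, 1.8,0.055,-1.098,0,0,0,0.1]' && python3 -m crank '[1.8,0.055,-1.098,0,0,0,0.1, 1.8,0.055,-1.098,0,0,0,0.1, 1.8,0.055,-1.098,0,0,0,0.1, 1.8,0.055,-1.098,0,0,0,0.1, 1.8,0.055,-1.098,0,0,0,0.1, 1.8,0.055,-1.098,0,0,0,0.1, 1.8,0.055,-1.098,0,0,0,0.1]'
cat > a.py <<'E'
from h import *
o=get_obs(); A=rot(o["ee_rot"]); print(o["joint_pos"][5])
pv=np.array([.586385,.082535,o["ee_pos"][2]]); print("pivot in tool",(pv-o["ee_pos"])@A)
p=(o["ee_pos"]-pv)[:2]; x=np.array([.9535,-.3015]);y=np.array([.3015,.9535]); print("ang",np.arctan2(-p@y,-p@x),np.hypot(*p))
E
python3 a.py
```

```text
time_s: 21.3
ee_pos: [0.531, -0.0125, 0.0912]
ee_rot: [0.001, 0.87, 0.493, 0.0]
contact_force: [0.0, -2.2, 5.3]
opening: 0.0207
time_s: 22.0
ee_pos: [0.4821, 0.0461, 0.0912]
ee_rot: [0.0, 0.986, 0.165, -0.001]
contact_force: [-7.1, -5.8, 11.2]
opening: 0.0209
1.241055729229086
pivot in tool [ 0.11044082 -0.00065825 -0.00020747]
ang 0.6427380673574614 0.11044298145002221
```

```bash
python3 -m crank '[1.8,0.055,-1.098,-0.2,0,0,0.1, 1.8,0.055,-1.098,-0.1,0,0,0.1, 1.8,0.055,-1.098,0,0,0,0.1, 1.8,0.055,-1.098,0,0,0,0.1, 1.8,0.055,-1.098,0,0,0,0.1, 1.8,0,0,0,0,0,0]' ; python3 a.py; python3 -m crank '[1.8,0.01,-0.55,0,0,0,0.05, 1.8,0.01,-0.44,0,0,0,0.04, 1.8,0,0,0,0,0,0]'; python3 a.py
```

```text
time_s: 22.6
ee_pos: [0.4772, 0.1011, 0.0915]
ee_rot: [0.0, 0.996, -0.084, -0.002]
contact_force: [4.5, -3.3, -24.7]
opening: 0.0205
1.8528769986007192
pivot in tool [ 1.10701622e-01 -1.31788669e-05 -3.60125242e-04]
ang 0.1378021566077892 0.11070220842959706
time_s: 22.9
ee_pos: [0.4791, 0.1102, 0.0915]
ee_rot: [0.001, 0.992, -0.128, -0.002]
contact_force: [2.8, -2.3, -26.3]
opening: 0.0202
1.958939163851987
pivot in tool [ 0.11075587 -0.00048262 -0.00038778]
ang 0.05401040200985321 0.11075760273848964
```

```bash
python3 -m crank '[1.8,0,-0.3,0.2,0,0,0.03, 1.8,0,-0.25,0,0,0,0.02, 1.8,0,-0.2,0,0,0,0, 1.8,0,0,0,0,0,0]'; python3 a.py; python3 -m crank '[1.8,0,-0.2,0,0,0,0, 1.8,0,-0.15,0,0,0,0, 1.8,0,0,0,0,0,0]'; python3 a.py
```

```text
time_s: 23.3
ee_pos: [0.4809, 0.1161, 0.0913]
ee_rot: [0.002, 0.988, -0.152, -0.002]
contact_force: [-9.3, -14.4, 4.1]
opening: 0.0206
2.021449973198095
pivot in tool [ 0.11072545  0.00035032 -0.00039002]
ang -0.0019603741082565543 0.11072669187074415
time_s: 23.6
ee_pos: [0.4809, 0.1164, 0.0912]
ee_rot: [0.004, 0.988, -0.152, -0.003]
contact_force: [-14.9, -42.9, 14.5]
opening: 0.0209
2.0277672636404263
pivot in tool [ 0.11081627  0.00069944 -0.00055795]
ang -0.004375061661104842 0.1108198841985561
```

The arm is against its stop: the force rises with no motion, at angle ≈ 0. I'll ease off and release.

```bash
python3 -m crank '[1.8,0,0.2,0,0,0,0, 3,0,0,0,0,0,0, 4,0,0,0,0,0,0, 6,0,0,0,0,0,0, 8,0,0,0,0,0,0, 8,0,0,0,0,0,0, 8,0,0,0,0,0,0, 8,0,0,-2,0,0,0, 8,0,0,-3,0,0,0, 8,0,0,-4,0,0,0, 8,0,0,-4,0,0,0, 8,0,0,0,0,0,0]' && python3 -m crank '[8,-3,0,-1,0,0,0, 8,-4,0,-1,0,0,0, 8,-4,0,-1,0,0,0, 8,-4,0,0,0,0,0, 8,-2,0,0,0,0,0, 8,0,0,0,0,0,0, 8,0,0,0,0,0,0]'
python3 - <<'E'
from h import *
im,o=snap("w9")
snap("side9","side"); a=cv2.imread("pics/side9.png")[190:350,250:430]
b=cv2.resize(a,None,fx=2.2,fy=2.2,interpolation=cv2.INTER_CUBIC)
c=cv2.resize(im,(400,300)); out=np.zeros((max(b.shape[0],300),400+b.shape[1],3),np.uint8); out[:300,:400]=c; out[:b.shape[0],400:]=b
cv2.imwrite("pics/fin.png",out)
h=cv2.cvtColor(im,cv2.COLOR_BGR2HSV); m=((h[...,1]>150)&((h[...,0]<8)|(h[...,0]>172))&(h[...,2]>150)).astype(np.uint8)
k=max(cv2.findContours(m,0,2)[0],key=cv2.contourArea,default=None)
if k is not None:
    u,r=cv2.minEnclosingCircle(k); print(u,r,plane("wrist",[u],.1365,o)[0], "seat .4815 .1157")
E
```

```text
time_s: 24.8
ee_pos: [0.4853, 0.1195, 0.2263]
ee_rot: [-0.001, 0.988, -0.152, 0.004]
contact_force: [0.6, -0.2, -0.9]
opening: 0.0798
time_s: 25.5
ee_pos: [0.3212, 0.1702, 0.2514]
ee_rot: [-0.0, 0.988, -0.152, 0.0]
contact_force: [0.8, 0.9, 1.2]
opening: 0.0802
```

View pics/fin.png

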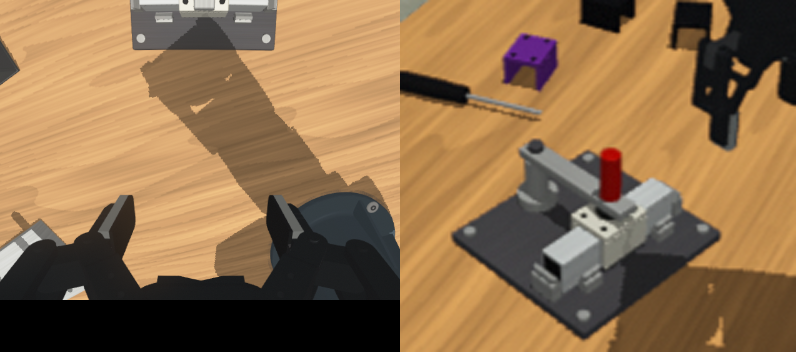

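The side crop shows the tube in the jig, the saddle astride it, and the arm over the saddle with the red handle at (611,160) in the composite. One numeric check of the arm angle, then I hand in.

Run:
```python
from h import *
h=cv2.cvtColor(cv2.imread("pics/side9.png"),cv2.COLOR_BGR2HSV); m=((h[...,1]>150)&((h[...,0]<8)|(h[...,0]>172))).astype(np.uint8); m[400:]=0
k=max(cv2.findContours(m,0,2)[0],key=cv2.contourArea); r=cv2.minAreaRect(k); print("seen",r[0])
x=np.array([.9535,-.3015]);y=np.array([.3015,.9535]);pv=np.array([.586385,.082535])
for a in(0,.05,.1): print(a,proj("side",[*(pv-.11*(x*np.cos(a)+y*np.sin(a))),.109])[0])
close_job()
```

```text
seen (345.5, 269.0)
0 [343.99070547 269.35607576]
0.05 [345.70837141 268.19743486]
0.1 [347.32117793 266.99242754]
the job is handed in; nothing more can be done
```

The tube is in the jig, the saddle stands astride its middle, and the hold-down arm is closed with its pad over the saddle. I handed the job in at about 25.6 s.

- **Tube:** it went down between the locators and end stops without contact. A wrist view afterwards put it within about 1 mm of centre, at seated height.
- **Saddle:** I took the white one and set it on the tube with the gripper carrying only its weight. A view after release showed it square and centred between the locator pairs.
- **Hold-down arm:** I swung it by the handle until it stopped moving while the push rose to about 43 N at an angle of about 0. I then released it and backed the robot away.

**Last checks:** the final side picture shows tube, saddle and arm in place, with the robot clear. The handle appeared 1.5 px from where the closed position should put it. That is within calibration error, but it could also mean up to 0.05 rad open; the firm stop points to closed. The last wrist picture missed the handle, so it gave no second check.

The wrist force peaked at roughly 48 N in the readings, under the 120 N limit. I never reached for the cup, screwdriver, bin or look-alikes. I viewed 11 pictures, one over the budget of 10.

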